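Find the blade that fits the food processor

TASK

Two look-alike chopping blades have been washed and stand in the dish drainer, but only one belongs to this food processor. Find out by trying them on the drive spindle in its bowl, turning them a little until the flats catch: leave the one that drops fully home sitting on the spindle, and stand the other one upright in the white storage tub. Leave the mug, the jar and the processor's lid where they are.

Things in the scene. Friction and masses are not known exactly. Their poses are not given: they have to be found in the camera images.
- blade_a: One of two chopping blades, alike outside: pale grey plastic hub, 88 mm tall, 39 mm across at the foot, 30 mm at 44 mm height; 120 g. Origin: centre of its flat underside, z up the hub. Two steel wings reach 52 mm from the axis along +x (9 mm above the underside) and -x (26 mm above). In the underside, on the axis, a blind hole 38 mm deep with a 2 mm chamfer; see blade_b for its shape
- blade_b: The other blade, same outside sizes and frame as blade_a. The hole of one blade is square, 14.2 x 14.2 mm, sides along the blade's x and y; that of the other is a slot, 20.2 mm along x by 8.2 mm along y. Which has which cannot be seen as they stand and is not told
- blade_a_grip (a point): On blade_a's axis, 70 mm above its underside: middle of the ribbed round finger grip, 28 mm across, which runs from 47 to 88 mm (the top) above the underside; can be pinched from above at any angle
- blade_b_grip (a point): The same point of blade_b
- base: The food processor, fixed to the worktop: white round motor base, 172 mm across, 95 mm high, dial towards its +x, with its open clear bowl locked on top. The bowl is 144 mm across at the rim, which is 177 mm above the worktop; inside it is 125 mm across at the floor, 137 at the rim; handle on its -y. Origin: centre of the underside, z up. On the axis the steel drive spindle stands up in the bowl
- seat (a point): Centre of the round black seat (42 mm across) in the bowl, at the spindle's foot, 105 mm above the worktop, 72 mm below the rim. A blade that is home rests with its underside on this seat. One of the wrong kind, or turned more than 6 to 12 degrees from the flats, goes only over the spindle's tapered tip and stops 20 to 28 mm above the seat; if nearly in line it may stick part-way: lift, turn, try again
- spindle_tip (a point): Top of the upright drive spindle, 34 mm above the seat. Its upper 10 mm taper to 3 to 7 mm; below it is square, 12 x 12 mm (fits the square hole), or a flat tang, 18 x 6 mm (fits the slot): it varies, not told. It cannot turn: the square's sides, or the tang's width, lie along the robot's x axis to within 20 degrees either way, angle not told. This point's axes are the base's, not the spindle's
- tub: open white storage tub, fixed, 200 (its x) x 160 (its y) x 45 mm high, walls and floor 4 mm; origin: centre of its underside
- tub_in (a point): centre of the tub's inner floor; axes as the tub
- drainer: black dish drainer, fixed, 270 (its x) x 470 mm (its y), its ribbed tray 30 mm above the worktop with a rim 20 mm above the tray; origin: centre of its underside. The blades stand on the tray's -y half; on the +y half are a wire rack with plates (200 mm above the tray) and a cutlery caddy
- mug: white mug with a handle on its +y, 80 mm across, 92 mm high, to be left alone; origin: centre of its underside
- jar: glass jar with a steel lid, 62 mm across, 95 mm high, to be left alone; origin: centre of its underside
- lid: the processor's frosted round lid, lying flat, 152 mm across, 18 mm thick, with a feed tube and white pusher up to 78 mm high; to be left alone; origin: centre of its underside
There are look-alikes about, which are no part of the job. What is shaped like the blade_a but purple is not meant. Leave any yellow look-alike of the base alone.

How it is judged:
By the outcome, as a careful person would: the job done as asked, in the order asked, and still so for the second after the job is handed in, with the robot touching nothing.
It also fails if it takes over 69 s, if anything falls off the work surface, if the arm or the gripper's body presses on something with over 40 N, if the wrist force passes 120 N, or if a joint passes its speed limit or range.

ROBOT

A 6-joint arm with a two-finger parallel gripper is mounted at the origin on the work surface. World frame = base frame: x ahead of the robot, y to its left, z up, the work surface at z = 0. Lengths are in m, angles in rad, forces in N, time in s.
With the tool pointing down it reaches from about 0.35 to 0.775 m from the base axis. Payload 5.5 kg.
Tool frame: the origin (TCP) lies between the finger pads; the fingertips stand 25 mm ahead of it and the grasp point (between the pads) lies 6 mm ahead of it; z points along the fingers, y is the direction in which the jaws open and shut (so a half turn about z gives the same grasp; the last joint's range is limited). The gripper opens to 85 mm and grips with 20 to 120 N. Pads are 22 mm wide; open, the fingers measure 114 mm over their backs; the gripper's body (76 mm by 85 mm) begins 54 mm behind the grasp point. The pads swing forward as they close: fully open they stand 13 mm farther back than shut.
Start: joints at [1.074, 0.313, 0.046, 1.304, 0, 1.431], TCP at [0.201, 0.539, 0.23] pointing down, gripper open.
Joint ranges: [-2.76, 2.76], [-0.86, 1.69], [-1.03, 1.26], [-2.2, 2.34], [-1.47, 1.5], [-3.14, 3.14]. Speed limits (rad/s): [2.57, 2.57, 3.14, 3.14, 3.14, 3.14].

INTERFACE

Orientations are given as a unit quaternion [x, y, z, w].
In Python, from station import arm gives the robot as it stands.
- The arm moves only by the shell command python3 -m jog 'ROWS'. ROWS is JSON, a list of rows, each an object of numbers: "x", "y", "z": the shift along the tool's x, y, z in mm; "ax", "ay", "az": the turn, a rotation vector about the tool's x, y, z in degrees; "fingers": the closure, from 0 (fully open) to 1 (shut). A call has exactly 10 rows; each row shifts and turns the commanded pose from where the row before left it, along the tool's axes as they then stand; what a row does not reach is not made up. A row lasts 1/8 s, in which the tool goes at most 62.5 mm and 10.7 degrees, less where a joint would pass 70% of its speed; a pose out of reach is approached as far as the arm can. A call is refused whole if a number of a shift passes 62.5 or a number of a turn 10.7, either way. A call with a gripper value outside its range is refused whole. The fingers move at their own pace and stop on an object; the grip force is fixed at half the most. Time passes only in rows, so rows that do not move let the fingers close, or fill a call up. It gives the time, the measured TCP pose, the force and the opening at its end, in the units of the state.
- arm.state(): the state, without advancing time (a new reading comes with each control period).
- arm.capture(name): name is "scene" or "top"; returns a dict with "color" (420x560x3 uint8, blue, green, red), "fx", "fy", "cx", "cy" (pixels), "k1" (the pictures are not rectified: a ray, as slopes to the right and down, at radius r is drawn at 1 + k1 r^2 times it, then the intrinsics apply), "world_to_cam" (4x4, takes a point from world to camera coordinates). Camera axes: x right, y down, z forward; pixel columns grow to the right and rows downward; lengths in m; the calibration is good to about 2 mm. A picture is of the moment at which its call begins. There is no depth.
- arm.job_done(): hands the job in, once; it reports no verdict.
The state is a dict: "t": time; "joints": joint angles; "joint_velocities": joint speeds; "tau": joint torques, N m; "ee_pos": TCP position; "eef_rot": TCP orientation; "wrist_force": force on the tool from outside, world axes, zero at the start; "moment": the same for the moment, N m; "gripper_width": finger opening in m.
Only numpy, scipy, OpenCV 4.12 (cv2) and the standard library are available. Lean on these libraries where they do the work, as an engineer would, in place of code of your own. Each camera call takes 0.05 s, during which the arm holds its last target. There are 200 camera calls.

## Working session

There is one attempt and no reset: what is moved stays moved. The work goes in short steps, Python scripts to look and compute and a shell command to move; the robot and the scene stay as the last step left them, time stands still between calls to the robot, and variables do not carry over. Pictures are saved under pics/ and viewed, about 8 in all and at most 12, crops included, and the job is handed in when it is done.

```bash
mkdir -p pics; ls
python3 - <<'E'
from station import arm
import cv2,numpy as np
s=arm.state(); print({k:np.round(v,3).tolist() for k,v in s.items()})
for n in("scene","top"):
    c=arm.capture(n); cv2.imwrite(f"pics/{n}0.png",c["color"]); print(n,c["fx"],c["fy"],c["cx"],c["cy"],c["k1"],np.round(c["world_to_cam"],4).tolist())
E
```

```text
pics
{'t': 0.0, 'joints': [1.074, 0.314, 0.045, 1.304, 0.0, 1.431], 'joint_velocities': [-0.0, -0.0, -0.0, 0.0, -0.0, -0.0], 'tau': [-0.0, -48.062, 29.854, 0.019, -0.0, -0.0], 'ee_pos': [0.201, 0.538, 0.229], 'eef_rot': [0.177, 0.984, -0.001, -0.0], 'wrist_force': [-0.416, -0.72, -0.114], 'moment': [-0.009, 0.025, 0.023], 'gripper_width': 0.086}
scene 379.58735012445635 379.58735012445635 272.53615582774347 205.47486535734518 -0.10595603042333647 [[0.3468, 0.9377, 0.0195, -0.1644], [0.526, -0.1772, -0.8318, -0.1824], [-0.7766, 0.2987, -0.5547, 1.6169], [0.0, 0.0, 0.0, 1.0]]
top 389.9157475465898 389.9157475465898 281.23324575675787 211.96621858403105 -0.0698477609664213 [[0.0177, -0.9998, 0.0022, -0.0558], [-0.9966, -0.0178, -0.081, 0.5066], [0.0811, -0.0007, -0.9967, 1.031], [0.0, 0.0, 0.0, 1.0]]
```

View pics/scene0.png

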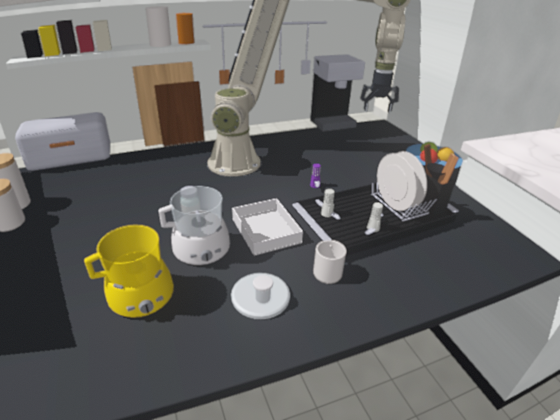

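View pics/top0.png

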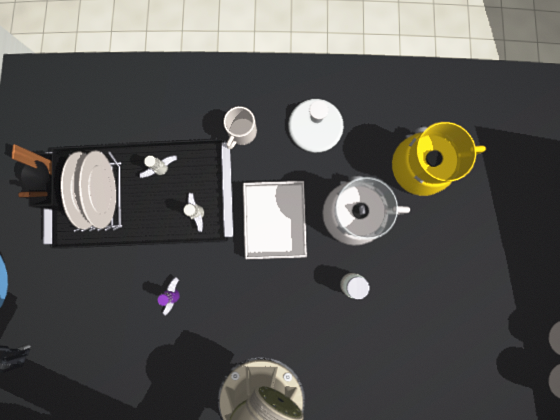

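The top picture shows blades at about (155,165) and (193,212), the tub at (275,220), the base bowl at (360,210), the lid at (316,125), the mug at (240,125) and the jar at (355,287). I'll enlarge the parts that matter.

```bash
cat > h.py <<'E'
import cv2,numpy as np
from station import arm
def crop(img,u0,v0,w,h,s,step=10):
    o=cv2.resize(img[v0:v0+h,u0:u0+w],None,fx=s,fy=s,interpolation=cv2.INTER_CUBIC)
    for u in range(-(-u0//step)*step,u0+w,step):
        x=int((u-u0+.5)*s); cv2.line(o,(x,0),(x,6),(0,0,255),1); cv2.putText(o,str(u),(x-9,16),0,.33,(0,255,255),1)
    for v in range(-(-v0//step)*step,v0+h,step):
        y=int((v-v0+.5)*s); cv2.line(o,(0,y),(6,y),(0,0,255),1); cv2.putText(o,str(v),(8,y+4),0,.33,(0,255,255),1)
    return o
def K(c): return np.array([[c["fx"],0,c["cx"]],[0,c["fy"],c["cy"]],[0,0,1.]])
def und(c,uv):  # radial: distorted = r(1+k1 r^2), r undistorted
    return cv2.undistortPoints(np.array([[uv]],float),K(c),np.array([c["k1"],0,0,0.]),None,None,None,(3,50,1e-10))[0,0] if 0 else cv2.undistortPoints(np.array([[uv]],float),K(c),np.array([c["k1"],0,0,0.]))[0,0]
def at_z(c,uv,z):
    W=np.array(c["world_to_cam"]); R=W[:3,:3];t=W[:3,3]
    o=-R.T@t; d=R.T@np.r_[und(c,uv),1]; return o+d*(z-o[2])/d[2]
def proj(c,P):
    W=np.array(c["world_to_cam"]); P=np.atleast_2d(np.array(P,float))
    r=cv2.Rodrigues(W[:3,:3])[0]
    return cv2.projectPoints(P,r,W[:3,3],K(c),np.array([c["k1"],0,0,0.]))[0][:,0]
def ray2(c1,p1,c2,p2):
    A=[];b=[]
    for c,p in((c1,p1),(c2,p2)):
        W=np.array(c["world_to_cam"]);n=und(c,p)
        for i in(0,1):
            r=W[i]-n[i]*W[2];A.append(r[:3]);b.append(-r[3])
    return np.linalg.lstsq(np.array(A),np.array(b),rcond=None)[0]
E
python3 - <<'E'
from h import *
t=cv2.imread("pics/top0.png");s=cv2.imread("pics/scene0.png")
a=crop(t,135,145,80,95,5);b=crop(t,315,170,80,95//1,5)
cv2.imwrite("pics/c1.png",np.hstack([a,b])[:600])
a=crop(s,312,180,80,60,5);b=crop(s,160,175,80,100,5)[:500]
a=np.vstack([a,np.zeros((200,400,3),np.uint8)])
cv2.imwrite("pics/c2.png",np.hstack([a,b]))
E
```

```text
(no output)
```

View pics/c1.png

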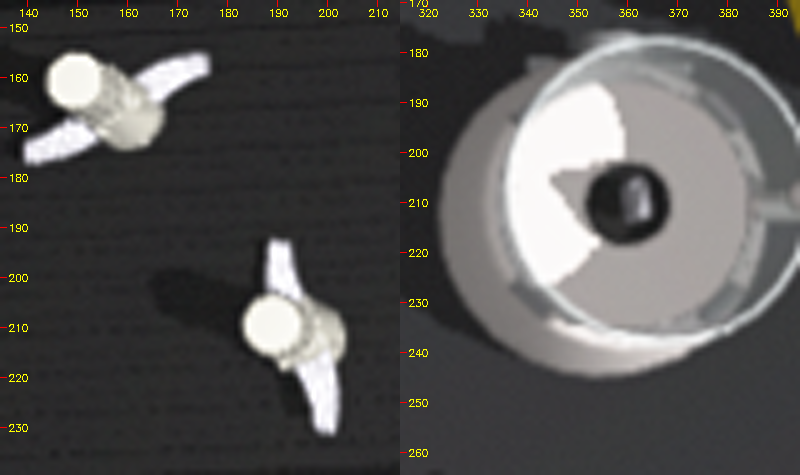

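View pics/c2.png

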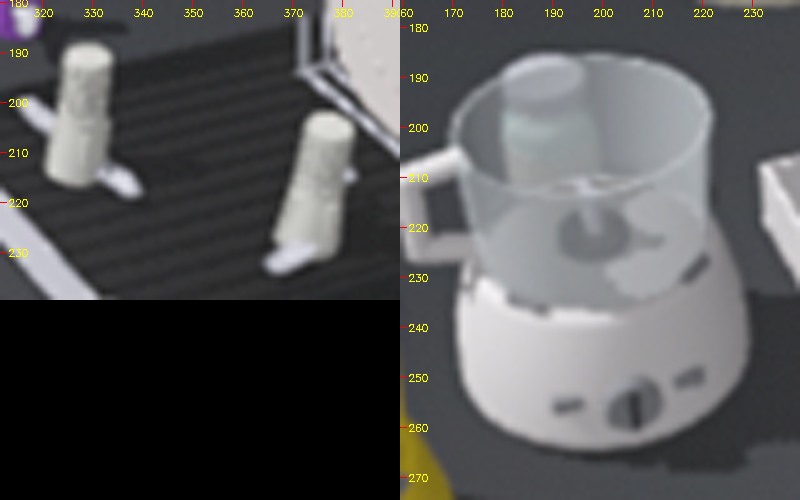

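Both blades stand upright. In the top view the cap centres are P (149.5,160.5) and Q (189,209). The wing tips are P (174,157)/(140,175) and Q (191,193)/(200,231). The seat is centred at about (360,210), and in the scene view at about (198,223).

Run:
```python
from h import *
T=arm.capture("top");S=arm.capture("scene")
np.set_printoptions(precision=4,suppress=True)
print("check proj",proj(T,at_z(T,(150,160),.1)))
for n,top,stop,tips in(("P",(149.5,160.5),(377,205.5),((174.5,157),(140,175))),("Q",(189,209),(329,190.5),((191,193),(200,231)))):
    c=at_z(T,top,.118); print(n,"top z.118",c,"scene",at_z(S,stop,.118),"tri",ray2(T,top,S,stop))
    for za,zb in((.039,.056),(.056,.039)):
        a=at_z(T,tips[0],za);b=at_z(T,tips[1],zb); print("  tips",np.linalg.norm(a-c),np.linalg.norm(b-c),"mid",(a+b)[:2]/2,"yaw",np.degrees(np.arctan2(*(a-b)[1::-1])),np.degrees(np.arctan2(*(a-c)[1::-1])),np.degrees(np.arctan2(*(c-b)[1::-1])))
print("seat",at_z(T,(360,210),.105),at_z(S,(198,223),.105))
# rim circle extents in top: left 336,right 397?, top177,bottom 237
print("rim",at_z(T,(336,207),.177),at_z(T,(367,177),.177),at_z(T,(367,237.5),.177))
for p in((244,182),(304,181),(306,257),(246,258)): print("tub",at_z(T,p,.045))
for p in((120,165),(115,180)): print("plate .23/.13",at_z(T,p,.23),at_z(T,p,.13))
for y in(0,):
  print("foot proj")
```

```text
check proj [[150. 160.]]
P top z.118 [0.6225 0.2842 0.118 ] scene [0.6279 0.2801 0.118 ] tri [0.6231 0.2849 0.1141]
  tips 0.09279913358616501 0.08107403838502769 mid [0.6229 0.2865] yaw -58.07337369998532 -56.219179724203606 -59.801517425798615
  tips 0.08022182543309123 0.09712693015247026 mid [0.6225 0.2873] yaw -64.23475253256747 -62.73695509858116 -65.58417463366247
Q top z.118 [0.5029 0.1799 0.118 ] scene [0.5027 0.1801 0.118 ] tri [0.5029 0.18   0.1181]
  tips 0.094508497512865 0.08232975722944402 mid [0.5018 0.1794] yaw 17.10918883849078 16.832322138898085 17.3743267210668
  tips 0.07888143484105857 0.09499342660884762 mid [0.501  0.1791] yaw 13.498866677974739 13.087419440547858 13.879238194580466
seat [ 0.5091 -0.2427  0.105 ] [ 0.5245 -0.2474  0.105 ]
rim [ 0.5085 -0.1725  0.177 ] [ 0.5798 -0.2444  0.177 ] [ 0.4396 -0.2443  0.177 ]
tub [0.5835 0.0534 0.045 ]
tub [ 0.589  -0.1057  0.045 ]
tub [ 0.3886 -0.1136  0.045 ]
tub [0.3832 0.0431 0.045 ]
plate .23/.13 [0.5881 0.311  0.23  ] [0.6079 0.3536 0.13  ]
plate .23/.13 [0.5545 0.3204 0.23  ] [0.5703 0.3641 0.13  ]
foot proj
```

```bash
python3 -m jog '[{"az":-10.2},{"az":-10.2},{"x":-37.7,"y":-44.7},{"x":-37.7,"y":-44.7},{"x":-37.7,"y":-44.7},{"x":-37.7,"y":-44.7},{"x":-37.7,"y":-44.7},{"x":-37.7,"y":-44.7},{"x":-37.7,"y":-44.7},{"x":-37.7,"y":-44.7}]'
python3 - <<'E'
from h import *
T=arm.capture("top");S=arm.capture("scene")
s=cv2.imread("pics/scene0.png");t=cv2.imread("pics/top0.png")
def model(c,z0,yawd,flip):
    y=np.radians(yawd); d=np.array([np.cos(y),np.sin(y),0]); o=np.array([c[0],c[1],z0])
    return o,o+.052*d+[0,0,.009 if not flip else .026],o-.052*d+[0,0,.026 if not flip else .009]
th=np.linspace(0,2*np.pi,60);C=np.c_[np.cos(th),np.sin(th),0*th]
out=[]
b=np.array([.5095,-.2435,0])
for cam,im,r1,r2 in((S,s,(312,180,80,60),(160,175,80,60)),(T,t,(135,145,80,60),(315,170,80,60))):
    A=crop(im,*r1,5);B=crop(im,*r2,5)
    def pl(I,r,P,col):
        for p in proj(cam,P): cv2.circle(I,(int((p[0]-r[0]+.5)*5),int((p[1]-r[1]+.5)*5)),1,col,-1)
    for c,y0,y1 in(((.6235,.2835),-58,-64),((.503,.18),17,13.5)):
        for yy,f,col in((y0,False,(0,0,255)),(y1,True,(0,255,0))):
            o,p,q=model(c,.03,yy,f); pl(A,r1,[o,p,q],col)
        pl(A,r1,C*.0195+o,(255,0,0)); pl(A,r1,C*.014+o+[0,0,.088],(255,0,0))
    pl(B,r2,C*.021+b+[0,0,.105],(0,0,255)); pl(B,r2,C*.072+b+[0,0,.177],(0,255,0)); pl(B,r2,[b+[0,0,.139]],(0,255,255))
    out.append(np.hstack([A,B]))
cv2.imwrite("pics/ov.png",np.vstack(out))
E
```

```text
invalid input
```

View pics/ov.png

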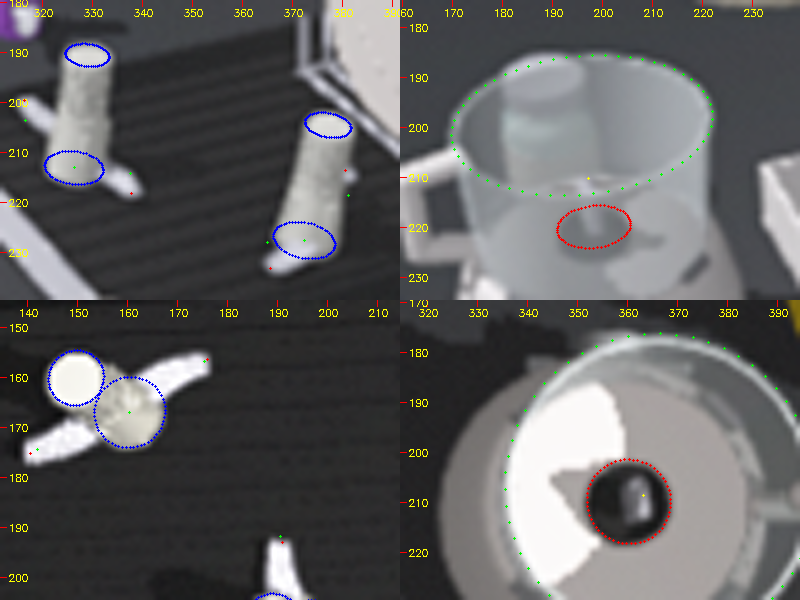

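The overlay fits. Q is at (.503,.180) with wings at about 17°, and P is at (.6235,.2835) with wings at about −58°. The bowl axis is at about (.508,-.243). The spindle looks like a tang about 18 mm wide, nearly along x. The jog call was refused, so I'll retry with all the keys.

```bash
python3 -m jog '[{"x":0,"y":0,"z":0,"ax":0,"ay":0,"az":-10.2,"fingers":0},{"x":0,"y":0,"z":0,"ax":0,"ay":0,"az":-10.2,"fingers":0},{"x":-37.7,"y":-44.7,"z":0,"ax":0,"ay":0,"az":0,"fingers":0},{"x":-37.7,"y":-44.7,"z":0,"ax":0,"ay":0,"az":0,"fingers":0},{"x":-37.7,"y":-44.7,"z":0,"ax":0,"ay":0,"az":0,"fingers":0},{"x":-37.7,"y":-44.7,"z":0,"ax":0,"ay":0,"az":0,"fingers":0},{"x":-37.7,"y":-44.7,"z":0,"ax":0,"ay":0,"az":0,"fingers":0},{"x":-37.7,"y":-44.7,"z":0,"ax":0,"ay":0,"az":0,"fingers":0},{"x":-37.7,"y":-44.7,"z":0,"ax":0,"ay":0,"az":0,"fingers":0},{"x":-37.7,"y":-44.7,"z":0,"ax":0,"ay":0,"az":0,"fingers":0}]'
python3 - <<'E'
from h import *
t=cv2.imread("pics/top0.png")
cv2.imwrite("pics/sp.png",crop(t,345,195,30,30,14,5))
E
```

```text
t: 1.55
ee_pos: [0.5033, 0.1794, 0.2305]
eef_rot: [0.0, 1.0, 0.0, 0.0]
wrist_force: [-0.7, 0.8, -0.6]
gripper_width: 0.0854
```

View pics/sp.png

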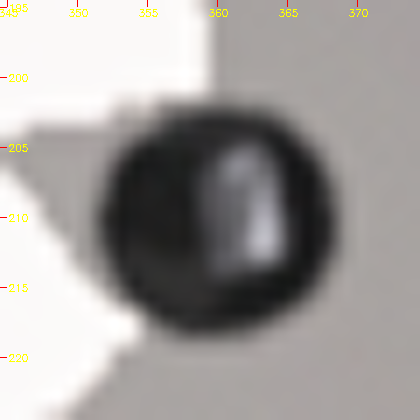

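```bash
python3 -m jog '[{"x":0,"y":0.6,"z":58,"ax":0,"ay":0,"az":0,"fingers":0},{"x":0,"y":0,"z":45,"ax":0,"ay":0,"az":0,"fingers":0},{"x":0,"y":0,"z":20,"ax":0,"ay":0,"az":0,"fingers":0},{"x":0,"y":0,"z":0,"ax":0,"ay":0,"az":0,"fingers":0.5},{"x":0,"y":0,"z":0,"ax":0,"ay":0,"az":0,"fingers":1},{"x":0,"y":0,"z":0,"ax":0,"ay":0,"az":0,"fingers":1},{"x":0,"y":0,"z":0,"ax":0,"ay":0,"az":0,"fingers":1},{"x":0,"y":0,"z":0,"ax":0,"ay":0,"az":0,"fingers":1},{"x":0,"y":0,"z":0,"ax":0,"ay":0,"az":0,"fingers":1},{"x":0,"y":0,"z":-10,"ax":0,"ay":0,"az":0,"fingers":1}]'
```

```text
t: 2.8
ee_pos: [0.5017, 0.1816, 0.1175]
eef_rot: [0.0, 1.0, -0.0, -0.0]
wrist_force: [-0.2, 0.1, -2.0]
gripper_width: 0.0248
```

```bash
python3 -m jog '[{"x":0,"y":0,"z":-60,"ax":0,"ay":0,"az":0,"fingers":1},{"x":0,"y":0,"z":-60,"ax":0,"ay":0,"az":0,"fingers":1},{"x":0,"y":-40,"z":-45,"ax":0,"ay":0,"az":0,"fingers":1},{"x":-2,"y":-60,"z":-4,"ax":0,"ay":0,"az":0,"fingers":1},{"x":-2,"y":-60,"z":0,"ax":0,"ay":0,"az":0,"fingers":1},{"x":-2,"y":-60,"z":0,"ax":0,"ay":0,"az":0,"fingers":1},{"x":0,"y":-60,"z":0,"ax":0,"ay":0,"az":0,"fingers":1},{"x":0,"y":-60,"z":0,"ax":0,"ay":0,"az":0,"fingers":1},{"x":0,"y":-60,"z":0,"ax":0,"ay":0,"az":0,"fingers":1},{"x":0,"y":-24,"z":0,"ax":0,"ay":0,"az":10,"fingers":1}]'
python3 - <<'E'
from h import *
T=arm.capture("top");S=arm.capture("scene")
cv2.imwrite("pics/q.png",np.hstack([crop(T["color"],315,150,95,100,4),crop(S["color"],150,120,95,100,4)]))
E
```

```text
t: 4.05
ee_pos: [0.5073, -0.2457, 0.2863]
eef_rot: [0.091, 0.996, -0.0, -0.0]
wrist_force: [0.0, -0.5, -1.3]
gripper_width: 0.0247
```

View pics/q.png

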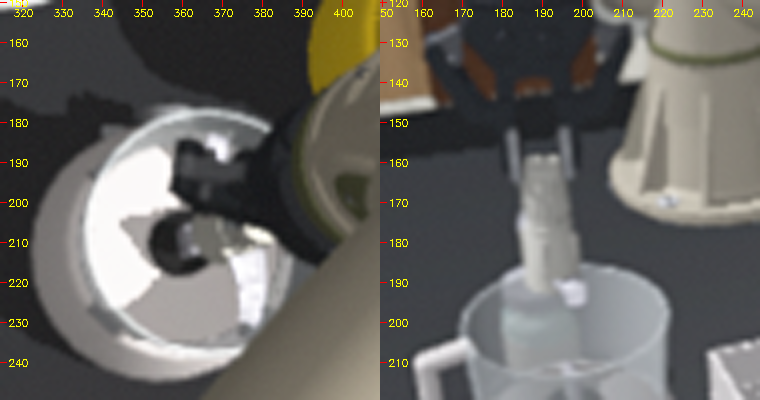

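```bash
python3 -m jog '[{"x":-0.7,"y":2.7,"z":50,"ax":0,"ay":0,"az":0,"fingers":1},{"x":0,"y":0,"z":12,"ax":0,"ay":0,"az":0,"fingers":1},{"x":0,"y":0,"z":3,"ax":0,"ay":0,"az":0,"fingers":1},{"x":0,"y":0,"z":3,"ax":0,"ay":0,"az":0,"fingers":1},{"x":0,"y":0,"z":3,"ax":0,"ay":0,"az":0,"fingers":1},{"x":0,"y":0,"z":3,"ax":0,"ay":0,"az":0,"fingers":1},{"x":0,"y":0,"z":3,"ax":0,"ay":0,"az":0,"fingers":1},{"x":0,"y":0,"z":3,"ax":0,"ay":0,"az":0,"fingers":1},{"x":0,"y":0,"z":0,"ax":0,"ay":0,"az":0,"fingers":1},{"x":0,"y":0,"z":0,"ax":0,"ay":0,"az":0,"fingers":1}]'
```

```text
t: 5.4
ee_pos: [0.5107, -0.2406, 0.2093]
eef_rot: [0.087, 0.996, -0.001, 0.003]
wrist_force: [-1.0, 1.4, 11.5]
gripper_width: 0.0246
```

```bash
python3 -m jog '[{"x":-1.8,"y":2.6,"z":0,"ax":0,"ay":0,"az":0,"fingers":1},{"x":0,"y":0,"z":0,"ax":0,"ay":0,"az":0,"fingers":1},{"x":0,"y":0,"z":0,"ax":0,"ay":0,"az":-3,"fingers":1},{"x":0,"y":0,"z":0,"ax":0,"ay":0,"az":-3,"fingers":1},{"x":0,"y":0,"z":0,"ax":0,"ay":0,"az":-3,"fingers":1},{"x":0,"y":0,"z":0,"ax":0,"ay":0,"az":-3,"fingers":1},{"x":0,"y":0,"z":0,"ax":0,"ay":0,"az":0,"fingers":1},{"x":0,"y":0,"z":0,"ax":0,"ay":0,"az":0,"fingers":1},{"x":0,"y":0,"z":0,"ax":0,"ay":0,"az":0,"fingers":1},{"x":0,"y":0,"z":0,"ax":0,"ay":0,"az":0,"fingers":1}]'; python3 -c "
from station import arm;s=arm.state();print(s['moment'],s['joints'])"
```

```text
t: 6.65
ee_pos: [0.5126, -0.2396, 0.209]
eef_rot: [-0.017, 1.0, -0.003, 0.002]
wrist_force: [-0.3, -3.1, 9.6]
gripper_width: 0.0249
[-0.658003    0.35088989 -0.02921818] [-0.57814725  0.29675317 -0.02883805  1.23888869 -0.00179098 -0.61171395]
```

```bash
python3 -m jog '[{"x":0,"y":0,"z":0,"ax":0,"ay":0,"az":4,"fingers":1},{"x":0,"y":0,"z":0,"ax":0,"ay":0,"az":4,"fingers":1},{"x":0,"y":0,"z":0,"ax":0,"ay":0,"az":4,"fingers":1},{"x":0,"y":0,"z":0,"ax":0,"ay":0,"az":4,"fingers":1},{"x":0,"y":0,"z":0,"ax":0,"ay":0,"az":4,"fingers":1},{"x":0,"y":0,"z":0,"ax":0,"ay":0,"az":4,"fingers":1},{"x":0,"y":0,"z":0,"ax":0,"ay":0,"az":0,"fingers":1},{"x":0,"y":0,"z":0,"ax":0,"ay":0,"az":0,"fingers":1},{"x":0,"y":0,"z":0,"ax":0,"ay":0,"az":0,"fingers":1},{"x":0,"y":0,"z":0,"ax":0,"ay":0,"az":0,"fingers":1}]'
python3 - <<'E'
from h import *
T=arm.capture("top");S=arm.capture("scene")
cv2.imwrite("pics/q2.png",np.hstack([crop(T["color"],315,150,95,100,4),crop(S["color"],150,150,95,100,4)]))
E
```

```text
t: 7.9
ee_pos: [0.5124, -0.2393, 0.2091]
eef_rot: [0.191, 0.982, -0.002, 0.002]
wrist_force: [-2.1, -1.2, 10.8]
gripper_width: 0.0249
```

View pics/q2.png

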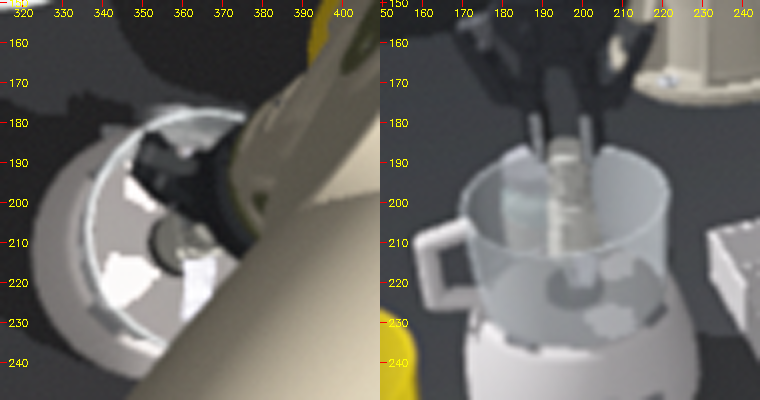

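```bash
python3 -m jog '[{"x":0,"y":0,"z":1,"ax":0,"ay":0,"az":4,"fingers":1},{"x":0,"y":0,"z":0,"ax":0,"ay":0,"az":4,"fingers":1},{"x":0,"y":0,"z":0,"ax":0,"ay":0,"az":4,"fingers":1},{"x":0,"y":0,"z":0,"ax":0,"ay":0,"az":4,"fingers":1},{"x":1.5,"y":0,"z":0,"ax":0,"ay":0,"az":0,"fingers":1},{"x":0,"y":-1.5,"z":0,"ax":0,"ay":0,"az":0,"fingers":1},{"x":0,"y":0,"z":0,"ax":0,"ay":0,"az":-5,"fingers":1},{"x":0,"y":0,"z":0,"ax":0,"ay":0,"az":-5,"fingers":1},{"x":0,"y":0,"z":0,"ax":0,"ay":0,"az":-5,"fingers":1},{"x":0,"y":0,"z":0,"ax":0,"ay":0,"az":-5,"fingers":1}]'
```

```text
t: 9.25
ee_pos: [0.5111, -0.2393, 0.2089]
eef_rot: [0.156, 0.988, -0.002, 0.003]
wrist_force: [-1.1, -0.1, 13.4]
gripper_width: 0.0242
```

```bash
python3 -m jog '[{"x":0,"y":0,"z":-40,"ax":0,"ay":0,"az":0,"fingers":1},{"x":0,"y":0,"z":-45,"ax":0,"ay":0,"az":-9,"fingers":1},{"x":0,"y":0,"z":0,"ax":0,"ay":0,"az":-9,"fingers":1},{"x":6,"y":52,"z":0,"ax":0,"ay":0,"az":0,"fingers":1},{"x":6,"y":52,"z":0,"ax":0,"ay":0,"az":0,"fingers":1},{"x":6,"y":52,"z":0,"ax":0,"ay":0,"az":0,"fingers":1},{"x":6,"y":52,"z":0,"ax":0,"ay":0,"az":0,"fingers":1},{"x":0,"y":0,"z":60,"ax":0,"ay":0,"az":0,"fingers":1},{"x":0,"y":0,"z":60,"ax":0,"ay":0,"az":0,"fingers":1},{"x":0,"y":0,"z":0,"ax":0,"ay":0,"az":0,"fingers":1}]'
```

```text
t: 10.5
ee_pos: [0.4805, -0.0285, 0.1658]
eef_rot: [0.0, 1.0, 0.001, -0.006]
wrist_force: [-0.2, 0.4, -1.7]
gripper_width: 0.0247
```

```bash
python3 -m jog '[{"x":0,"y":0,"z":55,"ax":0,"ay":0,"az":0,"fingers":1},{"x":0,"y":0,"z":22,"ax":0,"ay":0,"az":0,"fingers":1},{"x":0,"y":0,"z":4,"ax":0,"ay":0,"az":0,"fingers":1},{"x":0,"y":0,"z":3,"ax":0,"ay":0,"az":0,"fingers":1},{"x":0,"y":0,"z":1.5,"ax":0,"ay":0,"az":0,"fingers":1},{"x":0,"y":0,"z":0,"ax":0,"ay":0,"az":0,"fingers":1},{"x":0,"y":0,"z":0,"ax":0,"ay":0,"az":0,"fingers":1},{"x":0,"y":0,"z":0,"ax":0,"ay":0,"az":0,"fingers":1},{"x":0,"y":0,"z":0,"ax":0,"ay":0,"az":0,"fingers":1},{"x":0,"y":0,"z":0,"ax":0,"ay":0,"az":0,"fingers":1}]'
```

```text
t: 11.75
ee_pos: [0.4853, -0.0298, 0.0848]
eef_rot: [0.0, 1.0, 0.0, -0.0]
wrist_force: [0.8, 0.4, -1.3]
gripper_width: 0.0251
```

```bash
python3 -m jog '[{"x":0,"y":0,"z":2,"ax":0,"ay":0,"az":0,"fingers":1},{"x":0,"y":0,"z":1.5,"ax":0,"ay":0,"az":0,"fingers":1},{"x":0,"y":0,"z":1,"ax":0,"ay":0,"az":0,"fingers":1},{"x":0,"y":0,"z":0,"ax":0,"ay":0,"az":0,"fingers":1},{"x":0,"y":0,"z":0,"ax":0,"ay":0,"az":0,"fingers":0.6},{"x":0,"y":0,"z":0,"ax":0,"ay":0,"az":0,"fingers":0.2},{"x":0,"y":0,"z":0,"ax":0,"ay":0,"az":0,"fingers":0},{"x":0,"y":0,"z":-20,"ax":0,"ay":0,"az":0,"fingers":0},{"x":0,"y":0,"z":-55,"ax":0,"ay":0,"az":0,"fingers":0},{"x":0,"y":0,"z":-55,"ax":0,"ay":0,"az":0,"fingers":0}]'
```

```text
t: 13.0
ee_pos: [0.4846, -0.0298, 0.2109]
eef_rot: [0.0, 1.0, 0.0, -0.001]
wrist_force: [1.0, 0.1, 0.7]
gripper_width: 0.0855
```

```bash
python3 -m jog '[{"x":-23.2,"y":52.2,"z":0,"ax":0,"ay":0,"az":0,"fingers":0},{"x":-23.2,"y":52.2,"z":0,"ax":0,"ay":0,"az":0,"fingers":0},{"x":-23.2,"y":52.2,"z":0,"ax":0,"ay":0,"az":0,"fingers":0},{"x":-23.2,"y":52.2,"z":0,"ax":0,"ay":0,"az":0,"fingers":0},{"x":-23.2,"y":52.2,"z":0,"ax":0,"ay":0,"az":0,"fingers":0},{"x":-23.2,"y":52.2,"z":0,"ax":0,"ay":0,"az":0,"fingers":0},{"x":0,"y":0,"z":40,"ax":0,"ay":0,"az":0,"fingers":0},{"x":0,"y":0,"z":0,"ax":0,"ay":0,"az":0,"fingers":0},{"x":0,"y":0,"z":0,"ax":0,"ay":0,"az":0,"fingers":0},{"x":0,"y":0,"z":0,"ax":0,"ay":0,"az":0,"fingers":0}]'
```

```text
t: 14.25
ee_pos: [0.6255, 0.2827, 0.1723]
eef_rot: [0.001, 1.0, 0.0, 0.001]
wrist_force: [-0.4, -0.0, -0.2]
gripper_width: 0.0855
```

Run:
```python
from h import *
T=arm.capture("top");S=arm.capture("scene")
cv2.imwrite("pics/p1.png",np.hstack([crop(S["color"],225,120,190,150,4)[:, :]])[:600])
```

```text
(no output)
```

View pics/p1.png

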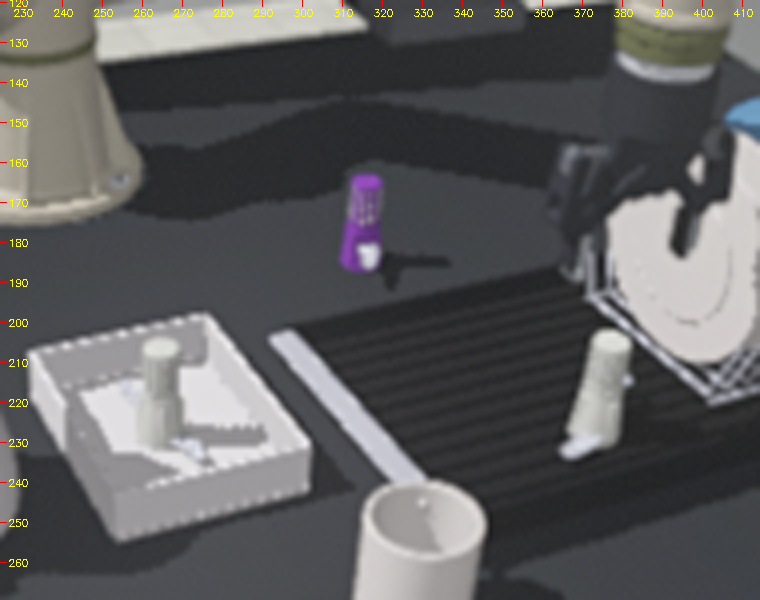

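Blade Q stands upright in the tub at about (261,230). The open gripper is centred over P, clear of the plates.

```bash
python3 -m jog '[{"x":1.5,"y":0.8,"z":44,"ax":0,"ay":0,"az":0,"fingers":0},{"x":0,"y":0,"z":20,"ax":0,"ay":0,"az":0,"fingers":0},{"x":0,"y":0,"z":0,"ax":0,"ay":0,"az":0,"fingers":0.5},{"x":0,"y":0,"z":0,"ax":0,"ay":0,"az":0,"fingers":1},{"x":0,"y":0,"z":0,"ax":0,"ay":0,"az":0,"fingers":1},{"x":0,"y":0,"z":0,"ax":0,"ay":0,"az":0,"fingers":1},{"x":0,"y":0,"z":0,"ax":0,"ay":0,"az":0,"fingers":1},{"x":0,"y":0,"z":0,"ax":0,"ay":0,"az":0,"fingers":1},{"x":0,"y":0,"z":0,"ax":0,"ay":0,"az":0,"fingers":1},{"x":0,"y":0,"z":0,"ax":0,"ay":0,"az":0,"fingers":1}]'
```

```text
t: 15.6
ee_pos: [0.6245, 0.2845, 0.1084]
eef_rot: [0.0, 1.0, 0.001, 0.002]
wrist_force: [0.4, -0.6, 5.6]
gripper_width: 0.0249
```

```bash
python3 -m jog '[{"x":0,"y":0,"z":-60,"ax":0,"ay":0,"az":0,"fingers":1},{"x":0,"y":0,"z":-60,"ax":0,"ay":0,"az":0,"fingers":1},{"x":0,"y":0,"z":-60,"ax":0,"ay":0,"az":0,"fingers":1},{"x":12.6,"y":-58.2,"z":0,"ax":0,"ay":0,"az":0,"fingers":1},{"x":12.6,"y":-58.2,"z":0,"ax":0,"ay":0,"az":0,"fingers":1},{"x":12.6,"y":-58.2,"z":0,"ax":0,"ay":0,"az":0,"fingers":1},{"x":12.6,"y":-58.2,"z":0,"ax":0,"ay":0,"az":0,"fingers":1},{"x":12.6,"y":-58.2,"z":0,"ax":0,"ay":0,"az":0,"fingers":1},{"x":12.6,"y":-58.2,"z":0,"ax":0,"ay":0,"az":0,"fingers":1},{"x":12.6,"y":-58.2,"z":0,"ax":0,"ay":0,"az":0,"fingers":1}]'
python3 -m jog '[{"x":12.6,"y":-58.2,"z":0,"ax":0,"ay":0,"az":0,"fingers":1},{"x":12.6,"y":-58.2,"z":0,"ax":0,"ay":0,"az":0,"fingers":1},{"x":0,"y":0,"z":0,"ax":0,"ay":0,"az":-10,"fingers":1},{"x":0,"y":0,"z":0,"ax":0,"ay":0,"az":-10,"fingers":1},{"x":0,"y":0,"z":0,"ax":0,"ay":0,"az":-10,"fingers":1},{"x":0,"y":0,"z":0,"ax":0,"ay":0,"az":-10,"fingers":1},{"x":0,"y":0,"z":0,"ax":0,"ay":0,"az":-10,"fingers":1},{"x":0,"y":0,"z":0,"ax":0,"ay":0,"az":-10,"fingers":1},{"x":0,"y":0,"z":0,"ax":0,"ay":0,"az":-5,"fingers":1},{"x":0,"y":0,"z":0,"ax":0,"ay":0,"az":0,"fingers":1}]'
python3 - <<'E'
from h import *
T=arm.capture("top");S=arm.capture("scene")
s=arm.state();print(s["ee_pos"],s["eef_rot"],s["joints"])
cv2.imwrite("pics/p2.png",np.hstack([crop(T["color"],315,150,95,100,4),crop(S["color"],150,120,95,100,4)]))
E
```

```text
t: 16.85
ee_pos: [0.5339, -0.125, 0.2864]
eef_rot: [0.0, 1.0, -0.0, 0.0]
wrist_force: [1.0, -0.4, -1.3]
gripper_width: 0.0252
t: 18.1
ee_pos: [0.5093, -0.2396, 0.2862]
eef_rot: [-0.537, 0.844, 0.0, -0.0]
wrist_force: [0.9, 0.3, -1.5]
gripper_width: 0.0244
[ 0.50933914 -0.23962732  0.28622013] [-5.36307638e-01  8.44022571e-01  1.29800164e-04 -1.77084979e-05] [-5.82389471e-01  2.81509545e-01  1.38404004e-01  1.42794209e+00
  7.41067969e-05 -1.71450205e+00]
```

View pics/p2.png

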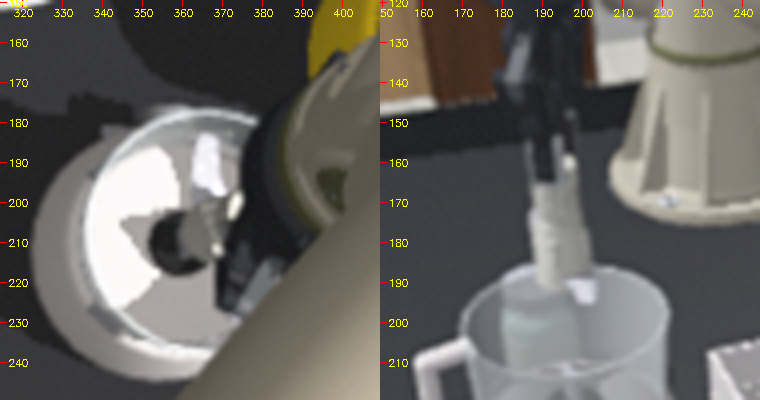

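Only the near wing shows, roughly along x, and the blade hangs straight over the spindle. I'll lower it.

```bash
python3 -m jog '[{"x":-0.3,"y":-1.4,"z":50,"ax":0,"ay":0,"az":0,"fingers":1},{"x":0,"y":0,"z":12,"ax":0,"ay":0,"az":0,"fingers":1},{"x":0,"y":0,"z":3,"ax":0,"ay":0,"az":0,"fingers":1},{"x":0,"y":0,"z":3,"ax":0,"ay":0,"az":0,"fingers":1},{"x":0,"y":0,"z":3,"ax":0,"ay":0,"az":0,"fingers":1},{"x":0,"y":0,"z":3,"ax":0,"ay":0,"az":0,"fingers":1},{"x":0,"y":0,"z":3,"ax":0,"ay":0,"az":0,"fingers":1},{"x":0,"y":0,"z":3,"ax":0,"ay":0,"az":0,"fingers":1},{"x":0,"y":0,"z":0,"ax":0,"ay":0,"az":0,"fingers":1},{"x":0,"y":0,"z":0,"ax":0,"ay":0,"az":0,"fingers":1}]'
```

```text
t: 19.45
ee_pos: [0.5111, -0.2402, 0.2062]
eef_rot: [-0.537, 0.844, -0.0, 0.0]
wrist_force: [1.9, -0.7, -2.5]
gripper_width: 0.0249
```

No contact yet, and it is already lower than where Q stopped. I'll continue gently.

```bash
python3 -m jog '[{"x":0,"y":0,"z":2,"ax":0,"ay":0,"az":0,"fingers":1},{"x":0,"y":0,"z":2,"ax":0,"ay":0,"az":0,"fingers":1},{"x":0,"y":0,"z":2,"ax":0,"ay":0,"az":0,"fingers":1},{"x":0,"y":0,"z":2,"ax":0,"ay":0,"az":0,"fingers":1},{"x":0,"y":0,"z":2,"ax":0,"ay":0,"az":0,"fingers":1},{"x":0,"y":0,"z":0,"ax":0,"ay":0,"az":0,"fingers":1},{"x":0,"y":0,"z":0,"ax":0,"ay":0,"az":0,"fingers":1},{"x":0,"y":0,"z":0,"ax":0,"ay":0,"az":0,"fingers":1},{"x":0,"y":0,"z":0,"ax":0,"ay":0,"az":0,"fingers":1},{"x":0,"y":0,"z":0,"ax":0,"ay":0,"az":0,"fingers":1}]'; python3 -c "
from station import arm;s=arm.state();print(s['moment'])"
```

```text
t: 20.7
ee_pos: [0.511, -0.24, 0.1962]
eef_rot: [-0.537, 0.844, -0.0, 0.0]
wrist_force: [3.5, -2.1, -1.3]
gripper_width: 0.0249
[-0.83163609 -1.03636158 -0.03411625]
```

```bash
python3 -m jog '[{"x":0,"y":-0.7,"z":2,"ax":0,"ay":0,"az":0,"fingers":1},{"x":0,"y":0,"z":2,"ax":0,"ay":0,"az":0,"fingers":1},{"x":0,"y":0,"z":2,"ax":0,"ay":0,"az":0,"fingers":1},{"x":0,"y":0,"z":2,"ax":0,"ay":0,"az":0,"fingers":1},{"x":0,"y":0,"z":2,"ax":0,"ay":0,"az":0,"fingers":1},{"x":0,"y":0,"z":2,"ax":0,"ay":0,"az":0,"fingers":1},{"x":0,"y":0,"z":2,"ax":0,"ay":0,"az":0,"fingers":1},{"x":0,"y":0,"z":1,"ax":0,"ay":0,"az":0,"fingers":1},{"x":0,"y":0,"z":0,"ax":0,"ay":0,"az":0,"fingers":1},{"x":0,"y":0,"z":0,"ax":0,"ay":0,"az":0,"fingers":1}]'
```

```text
t: 21.95
ee_pos: [0.5117, -0.2409, 0.1834]
eef_rot: [-0.537, 0.844, -0.001, 0.0]
wrist_force: [-1.2, -2.0, 13.1]
gripper_width: 0.0249
```

Home at the predicted height (TCP .1834), with 13 N from the seat. I'll release and withdraw.

```bash
python3 -m jog '[{"x":0,"y":0,"z":-1.5,"ax":0,"ay":0,"az":0,"fingers":1},{"x":0,"y":0,"z":0,"ax":0,"ay":0,"az":0,"fingers":0.7},{"x":0,"y":0,"z":0,"ax":0,"ay":0,"az":0,"fingers":0.4},{"x":0,"y":0,"z":0,"ax":0,"ay":0,"az":0,"fingers":0.4},{"x":0,"y":0,"z":0,"ax":0,"ay":0,"az":0,"fingers":0.4},{"x":0,"y":0,"z":-15,"ax":0,"ay":0,"az":0,"fingers":0.4},{"x":0,"y":0,"z":-50,"ax":0,"ay":0,"az":0,"fingers":0.4},{"x":0,"y":0,"z":-55,"ax":0,"ay":0,"az":0,"fingers":0.4},{"x":-30,"y":40,"z":0,"ax":0,"ay":0,"az":0,"fingers":0.4},{"x":-30,"y":40,"z":0,"ax":0,"ay":0,"az":0,"fingers":0.4}]'
python3 -m jog '[{"x":-40,"y":40,"z":0,"ax":0,"ay":0,"az":0,"fingers":0.4},{"x":-40,"y":40,"z":0,"ax":0,"ay":0,"az":0,"fingers":0.4},{"x":-40,"y":40,"z":0,"ax":0,"ay":0,"az":0,"fingers":0.4},{"x":-40,"y":30,"z":0,"ax":0,"ay":0,"az":0,"fingers":0.4},{"x":-40,"y":30,"z":0,"ax":0,"ay":0,"az":0,"fingers":0.4},{"x":-40,"y":10,"z":0,"ax":0,"ay":0,"az":0,"fingers":0.4},{"x":-40,"y":0,"z":0,"ax":0,"ay":0,"az":0,"fingers":0.4},{"x":0,"y":0,"z":0,"ax":0,"ay":0,"az":0,"fingers":0.4},{"x":0,"y":0,"z":0,"ax":0,"ay":0,"az":0,"fingers":0.4},{"x":0,"y":0,"z":0,"ax":0,"ay":0,"az":0,"fingers":0.4}]'
python3 - <<'E'
from h import *
T=arm.capture("top");S=arm.capture("scene")
th=np.linspace(0,2*np.pi,40);C=np.c_[np.cos(th),np.sin(th),0*th]
B=crop(S["color"],160,170,100,95,4);A=crop(T["color"],315,165,95,95,4)
for cam,I,r in((S,B,(160,170)),(T,A,(315,165))):
    for p in proj(cam,C*.014+[.510,-.2415,.193]): cv2.circle(I,(int((p[0]-r[0]+.5)*4),int((p[1]-r[1]+.5)*4)),1,(0,0,255),-1)
cv2.imwrite("pics/f.png",np.hstack([A,B]));cv2.imwrite("pics/f2.png",S["color"])
E
```

```text
t: 23.2
ee_pos: [0.4646, -0.1518, 0.3047]
eef_rot: [-0.536, 0.844, -0.001, 0.001]
wrist_force: [0.7, 0.9, -0.5]
gripper_width: 0.0514
t: 24.45
ee_pos: [0.4105, 0.1813, 0.3032]
eef_rot: [-0.536, 0.844, -0.0, 0.0]
wrist_force: [-0.0, -0.5, 0.1]
gripper_width: 0.051
```

View pics/f.png

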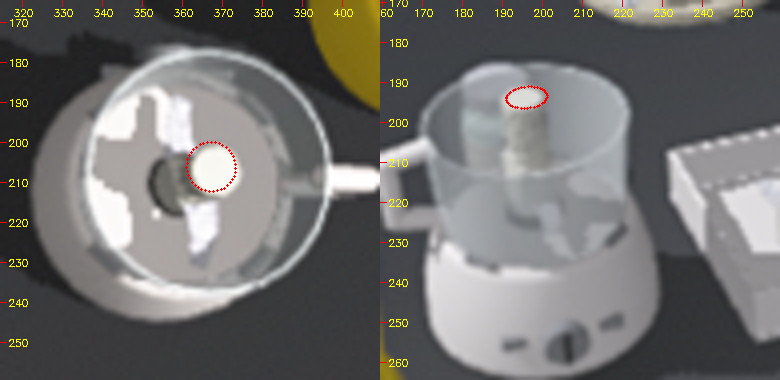

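View pics/f2.png

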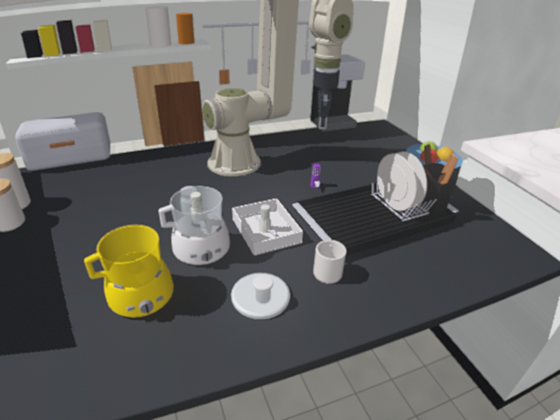

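The cap of P sits where a blade that is fully home should be (z = .193), at about (368,206) in the top view and (196,194) in the scene view. Q is upright in the tub, and the mug, lid and jar are untouched.

```bash
python3 -c "
from station import arm;print(arm.job_done())"
```

```text
the job is handed in; nothing more can be done
None
```

The job is handed in at about 24.5 s. The blade that fits is fully home on the spindle, and the other stands upright in the tub.

- **First blade (the one nearer the tub):** It stopped about 27 mm above the seat. I pressed it with 10–13 N and turned it from about −21° to +19° of the robot's x axis, and it never dropped. I then stood it in the middle of the tub.
- **Second blade (the one nearer the plates):** At about +7° it slid down the spindle on the first try. It met the seat at the predicted height (tool at z = 0.1834 m, 13 N), and I released it there.

**Last checks:**
- **Fully home:** In both camera views the cap of the second blade matched where a blade that is home should be, to within about 1 pixel.
- **Everything else:** The first blade stood upright in the tub and the gripper was clear of everything. In the final scene view the mug and lid had not moved. I didn't look at the jar separately; the arm stayed well above it.

**What disagreed or failed:**
- **Spindle position:** The seat's position differed by about 15 mm in x between my first readings of the two cameras. I used the top view, backed by the bowl's rim. The spindle's true axis proved 2–4 mm from that, and I corrected for it by feel.
- **Refused command:** My first move command was refused because I had left out some keys. Nothing moved.

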